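Open the filter bay of the bench air cleaner

TASK

The air cleaner's filter needs a look. Press the cleaner's snap tab all the way down so that it stays in, then gently push the released filter cover with the fingertips, along its lane and off its seat, until the filter opening is completely uncovered. Only press and push: do not grip or lift the cover, leave it lying flat in its lane, and leave the other things on the bench where they are.

Things in the scene. Friction and masses are not known exactly. Their poses are not given: they have to be found in the camera images.
- cleaner: Bench air cleaner, a low white plastic box fixed to the bench, 180 (x) x 220 (y) x 72 mm to its flat deck; origin under its centre, z up. On the deck the cover's lane runs along y, centred at x = +20 mm, 95 mm wide, between side walls 9.5 mm high; end walls at y = -97.5 and +97.5. A fixed round dial, 30 mm across, 10 mm high, stands at x = -62, y = -65.
- seat (a point): Point on the cleaner at deck height (72 mm), cleaner (20, -50): centre of the filter opening, 76 x 76 mm, in the -y half of the lane. Here the cover is seated. A lip on each side wall, top 13.5 mm above the deck, reaches 6 mm over the cover's edge from cleaner y = -98 to -12.
- cover: Filter cover, loose grey plastic plate 92 x 92 x 8 mm, about 150 g, axes as the cleaner's, origin under its centre (on the seat: at the seat point). It slides to the cleaner's +y with about 1 N, up to 100 mm to the end wall; 85 mm uncovers the opening. The tab's tooth blocks it until the tab is in. A push rib, 64 (x) x 8 (y) mm, 14 mm above the plate, stands across its middle.
- rib_top (a point): Middle of the top of the cover's push rib, 22 mm above the cover's underside.
- tab (a joint): Travel of the snap tab in m: 0 = out (cover locked), 0.010 = fully in (cover released). It is pressed straight down against a steady resistance of about 4 N and stays where it is left, no spring back. The tooth frees the cover above about 0.007. It starts between 0 and 0.001.
- tab_top (a point): Centre of the top face of the snap tab, a grey ribbed rectangular pad 34 (x) x 36 (y) mm beside the lane, at cleaner (-60, +30) mm, standing 20 mm above the deck when out and 10 mm when in. The point moves with the tab.
- sprayer: White spray bottle with a black head, 66 mm across, 173 mm tall, loose on the bench; origin under its centre. To be left alone.
- jar: Closed jar, 60 mm across, 65 mm tall, loose on the bench; origin under its centre. To be left alone.
- cartridge: Spare pleated filter in a card frame, 80 x 80 x 18 mm, lying loose on the bench; origin under its centre. To be left alone.
There are look-alikes about, which are no part of the job. What is shaped like the cover but purple or red is not meant.

How it is judged:
By the outcome, as a careful person would: the job done as asked, in the order asked, and still so for the second after the job is handed in, with the robot touching nothing.
It also fails if it takes over 38 s, if anything falls off the work surface, if the arm or the gripper's body presses on something with over 40 N, if the wrist force passes 120 N, or if a joint passes its speed limit or range.

ROBOT

A 6-joint arm with a two-finger parallel gripper is mounted at the origin on the work surface. World frame = base frame: x ahead of the robot, y to its left, z up, the work surface at z = 0. Lengths are in m, angles in rad, forces in N, time in s.
With the tool pointing down it reaches from about 0.35 to 0.775 m from the base axis. Payload 7.3 kg.
Tool frame: the origin (TCP) lies at the very end of the fingers, on their centre line; the grasp point (between the pads) lies 19 mm behind it; z points along the fingers, x is the direction in which the jaws open and shut, and the axes are right-handed (so a half turn about z gives the same grasp; the last joint's range is limited). The gripper opens to 92 mm and grips with 3 to 60 N. Pads are 19 mm wide; open, the fingers measure 130 mm over their backs; the gripper's body (75 mm by 190 mm) begins 47 mm behind the grasp point.
Start: joints at [-1.278, 0.342, 1.524, -0, 1.275, -0.146], TCP at [0.223, -0.475, 0.201] pointing down, gripper open.
Joint ranges: [-2.53, 2.53], [-0.77, 2.02], [0.04, 2.7], [-1, 4.14], [0.28, 2.66], [-3.11, 3.11]. Speed limits (rad/s): [2.57, 2.57, 3.14, 3.14, 3.14, 3.14].

INTERFACE

Orientations are given as [roll, pitch, yaw] about the fixed x, y, z axes, in that order (R = Rz(yaw) Ry(pitch) Rx(roll)).
In Python, from cell import robot, read_camera, nets gives the robot as it stands. The module is installed in compiled form; this text tells all that it offers.
- The arm moves only by the tool carry_out, never from a script. Its arguments are lists of equal length, an entry for each row: "translation": the shift along the tool's x, y, z in m, a list of three; "turn": the turn, a rotation vector about the tool's x, y, z in rad, a list of three; "gripper": the gripper's target within -1 to 1 (shut at 1, half-way at 0, fully open at -1). A call has 1 to 10 rows; each row shifts and turns the commanded pose from where the row before left it, along the tool's axes as they then stand; what a row does not reach is not made up. A row lasts 1/10 s, in which the tool goes at most 50 mm and 8.59 degrees, less where a joint would pass 70% of its speed; a pose out of reach is approached as far as the arm can. A call with a gripper value outside its range is refused whole. The fingers move at their own pace and stop on an object; "squeeze" is the grip in N (left out, the last holds). Time passes only in rows, so rows that do not move let the fingers close. It gives the time, the measured TCP pose, the force and the opening at its end, in the units of the state.
- robot.observe(): the state, without advancing time (a new reading comes with each control period).
- read_camera(name): name is "side" or "top" or "wrist"; returns a dict with "img" (400x640x3 uint8, red, green, blue), "fx", "fy", "cx", "cy" (pixels), "distortion" ([k1, k2, p1, p2, k3] as OpenCV has them; the pictures are not rectified), "world_from_camera" (4x4, takes a point from camera to world coordinates). Camera axes: x right, y down, z forward; pixel columns grow to the right and rows downward; lengths in m; the calibration is good to about 2 mm. A picture is of the moment at which its call begins. There is no depth.
- robot.hand_in(): hands the job in, once; it reports no verdict.
Trained networks look in a picture, given as the dict that the camera call returned (one of the last four; its "shot" number tells which), for a name from the list of things; names that differ only in an ending like _2 or _b are one class to them, and where a whole thing is asked for, a point or a joint stands for the part that bears it (a point fixed in the world has none). Each returns a list of dicts, best first, with "score" (0 to 1); they miss things now and then, are a little off and sometimes report something else, mostly with a low value. They report only what shows in the picture. A call takes as long as a camera call. They do not tell look-alikes from the thing itself.
- nets.regions_of(picture, name): "region" (400x640 bool, what is visible of it) and "pixel" ([column, row] in pixels, amid what is visible of it).
- nets.tip_of(picture, name): "pixel" ([column, row] in pixels: a listed point, or the origin of a listed thing).
The state is a dict: "time": time; "qpos": joint angles; "qvel": joint speeds; "joint_efforts": joint torques, N m; "tool_pos": TCP position; "tool_rot": TCP orientation; "contact_force": force on the tool from outside, world axes, zero at the start; "torque": the same for the moment, N m; "opening": finger opening in m.
Only numpy, scipy, OpenCV 4.12 (cv2) and the standard library are available. Lean on these libraries where they do the work, as an engineer would, in place of code of your own. Each camera call takes 0.05 s, during which the arm holds its last target. There are 200 camera calls.

## Working session

There is one attempt and no reset: what is moved stays moved. The work goes in short steps, Python scripts to look and compute and a tool call to move; the robot and the scene stay as the last step left them, time stands still between calls to the robot, and variables do not carry over. Pictures are saved under pics/ and viewed, about 8 in all and at most 12, crops included, and the job is handed in when it is done.

Besides the shell and the picture viewer there is one more tool, called after "Request:" by a JSON object that holds its "api" and its "payload", one argument or row to a line. carry_out: Moves the arm, as the interface text tells. Its arguments: {"type":"object","properties":{"translation":{"type":"array","items":{"type":"array","items":{"type":"number"}}},"turn":{"type":"array","items":{"type":"array","items":{"type":"number"}}},"gripper":{"type":"array","items":{"type":"number"}},"squeeze":{"type":"number"}},"required":["translation","turn","gripper"]}

```bash
mkdir -p pics; cat > h.py <<'E'
import numpy as np, cv2
from cell import robot, read_camera, nets
def ray(p,px):
    K=np.array([[p['fx'],0,p['cx']],[0,p['fy'],p['cy']],[0,0,1.]])
    u=cv2.undistortPoints(np.array([[px]],float),K,np.array(p['distortion'],float))[0,0]
    T=np.array(p['world_from_camera']); return T[:3,3],T[:3,:3]@np.array([u[0],u[1],1.])
def onz(p,px,z):
    o,d=ray(p,px); return o+d*(z-o[2])/d[2]
def proj(p,X):
    K=np.array([[p['fx'],0,p['cx']],[0,p['fy'],p['cy']],[0,0,1.]])
    T=np.linalg.inv(np.array(p['world_from_camera']))
    return cv2.projectPoints(np.atleast_2d(X).astype(float),cv2.Rodrigues(T[:3,:3])[0],T[:3,3],K,np.array(p['distortion'],float))[0][:,0]
def save(p,n): cv2.imwrite('pics/'+n,p['img'][:,:,::-1])
E
python3 - <<'E'
from h import *
o=robot.observe(); print(o['time'],o['tool_pos'],o['tool_rot'],o['opening'])
Z={'tab_top':.092,'rib_top':.094,'seat':.072,'cleaner':0,'cover':.072,'sprayer':0,'jar':0,'cartridge':0}
for c in ['top','side']:
    p=read_camera(c); save(p,c+'1.png'); print(c,np.round(p['world_from_camera'],3).tolist())
    for n,z in Z.items():
        for r in nets.tip_of(p,n)[:4]:
            print(c,n,round(r['score'],2),np.round(r['pixel']),np.round(onz(p,r['pixel'],z),3))
E
```

```text
0.0 [ 0.22291362 -0.47480022  0.19993995] [-3.14140167e+00  1.60061613e-03 -1.13199822e+00] 0.09212653718422345
top [[-0.01, -0.982, 0.187, 0.406], [-1.0, 0.01, -0.005, 0.05], [0.003, -0.187, -0.982, 1.169], [0.0, 0.0, 0.0, 1.0]]
top tab_top 0.82 [291. 252.] [0.499 0.104 0.092]
top rib_top 0.89 [404. 146.] [ 0.74  -0.156  0.094]
top rib_top 0.78 [320. 126.] [0.791 0.037 0.094]
top rib_top 0.59 [308. 205.] [0.605 0.066 0.094]
top rib_top 0.23 [216. 262.] [0.48  0.268 0.094]
top cleaner 0.86 [294. 232.] [0.557 0.101 0.   ]
top cover 0.87 [311. 211.] [0.594 0.059 0.072]
top cover 0.64 [319. 130.] [0.789 0.038 0.072]
top sprayer 0.92 [379. 205.] [ 0.62  -0.108  0.   ]
top cartridge 0.81 [244. 177.] [0.693 0.226 0.   ]
top cartridge 0.55 [291. 230.] [0.561 0.109 0.   ]
side [[-0.97, -0.144, 0.198, 0.425], [-0.244, 0.524, -0.816, 0.846], [0.013, -0.84, -0.543, 0.63], [0.0, 0.0, 0.0, 1.0]]
side tab_top 0.73 [363. 226.] [0.5   0.103 0.092]
side rib_top 0.88 [296. 184.] [ 0.719 -0.052  0.094]
side rib_top 0.86 [259. 215.] [0.763 0.131 0.094]
side rib_top 0.77 [328. 213.] [0.596 0.073 0.094]
side seat 0.73 [324. 216.] [0.607 0.061 0.072]
side cleaner 0.87 [339. 251.] [0.555 0.103 0.   ]
side cover 0.75 [297. 183.] [ 0.73  -0.09   0.072]
side cover 0.71 [328. 220.] [0.593 0.071 0.072]
side cover 0.71 [260. 223.] [0.76  0.132 0.072]
side sprayer 0.57 [329. 207.] [ 0.629 -0.094  0.   ]
side jar 0.62 [354. 309.] [0.483 0.288 0.   ]
side cartridge 0.95 [273. 272.] [0.696 0.223 0.   ]
```

```bash
python3 - <<'E'
import cv2
a=cv2.imread('pics/top1.png');b=cv2.imread('pics/side1.png')
cv2.imwrite('pics/t1.png',cv2.resize(a[80:310,170:450],None,fx=2.6,fy=2.6,interpolation=cv2.INTER_CUBIC))
cv2.imwrite('pics/s1.png',cv2.resize(b[120:340,200:460],None,fx=2.6,fy=2.6,interpolation=cv2.INTER_CUBIC))
E
```

```text
(no output)
```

View pics/t1.png

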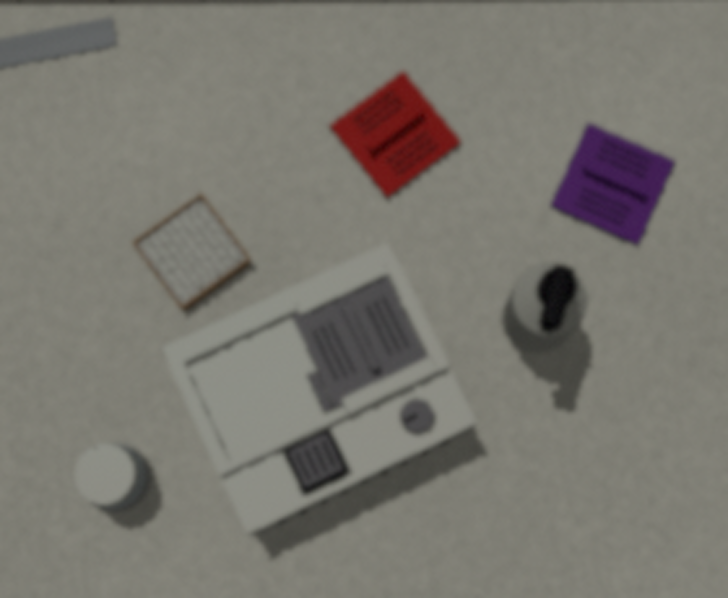

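View pics/s1.png

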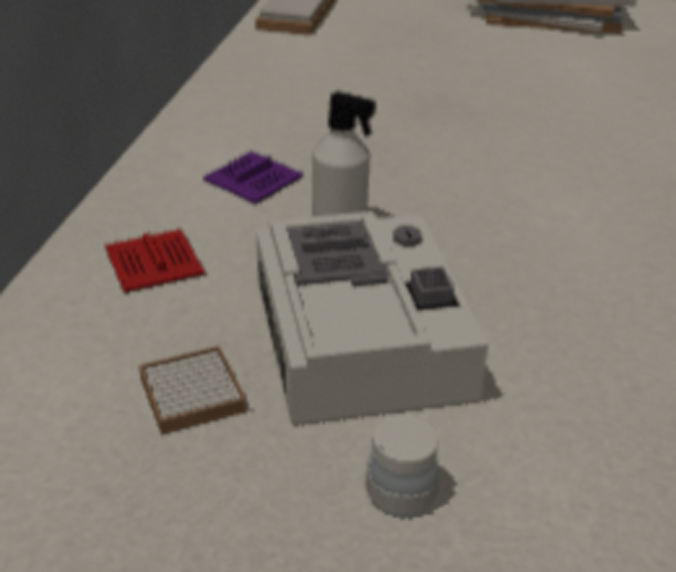

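The cover candidates in the top view are the grey plate seated in the cleaner (311,208), the red one (320,128) and the purple one (404,150). By the description it is the grey one. The grey pad of the tab is at (291,256). Next I'll fit the cleaner pose.

```bash
cat >> h.py <<'E'
def fit(obs,guess):
    # obs: (picture, px, local xyz); returns x,y,yaw
    from scipy.optimize import least_squares
    def W(q,l):
        c,s=np.cos(q[2]),np.sin(q[2]); return np.array([q[0]+c*l[0]-s*l[1],q[1]+s*l[0]+c*l[1],l[2]])
    f=lambda q:np.concatenate([proj(p,W(q,l))[0]-px for p,px,l in obs])
    return least_squares(f,guess,loss='soft_l1'),W
E
python3 - <<'E'
from h import *
t=read_camera('top');s=read_camera('side')
ob=[]
for c,l in [((387,247),(90,-110,72)),((165,348),(90,110,72)),((245,530),(-90,110,72)),((475,425),(-90,-110,72))]:
    ob.append((t,np.array(c)/2.6+[170,80],np.array(l)/1e3))
for c,l in [((292,349),(90,110,72+9)),((486,345),(-90,110,72)),((480,395),(-90,110,0)),((295,422),(90,110,0))]:
    ob.append((s,np.array(c)/2.6+[200,120],np.array(l)/1e3))
tips=[(t,'tab_top',(-60,30,92)),(s,'tab_top',(-60,30,92)),(t,'cleaner',(0,0,0)),(s,'cleaner',(0,0,0))]
for p,n,l in tips:
    ob.append((p,np.array(nets.tip_of(p,n)[0]['pixel']),np.array(l)/1e3))
r,W=fit(ob,[.556,.102,.43]); print(r.x,np.round(r.fun.reshape(-1,2),1).tolist())
for n,l in dict(tab=(-60,30,92),rib=(20,-50,94),push0=(20,-80,82)).items(): print(n,W(r.x,np.array(l)/1e3))
def poly(p,img,pts):
    q=proj(p,np.array([W(r.x,np.array(l)/1e3) for l in pts])); q=q*4-off*4
    cv2.polylines(img,[np.int32(q)],True,(0,255,0),1)
out=[]
for p,off in [(t,np.array([225,165])),(s,np.array([285,185]))]:
    im=cv2.resize(p['img'][off[1]:off[1]+125,off[0]:off[0]+135,::-1],None,fx=4,fy=4,interpolation=cv2.INTER_CUBIC)
    poly(p,im,[(-90,-110,72),(90,-110,72),(90,110,72),(-90,110,72)])
    poly(p,im,[(-77,12,92),(-43,12,92),(-43,48,92),(-77,48,92)])
    poly(p,im,[(-12,-54,94),(52,-54,94),(52,-46,94),(-12,-46,94)])
    out.append(im)
cv2.imwrite('pics/fit.png',cv2.resize(np.hstack(out),None,fx=.74,fy=.74))
E
```

```text
[0.55677917 0.10024041 0.4255977 ] [[1.2, -2.0], [-0.6, -1.5], [0.4, 0.9], [1.0, -0.5], [-0.7, 3.2], [0.9, -0.7], [-0.1, 2.8], [-1.8, 1.2], [1.8, 1.0], [5.0, 2.1], [-0.1, 2.5], [-2.2, -0.1]]
tab [0.48974568 0.10279226 0.092     ]
rib [0.59563827 0.06295811 0.094     ]
push0 [0.60802423 0.03563435 0.082     ]
```

View pics/fit.png

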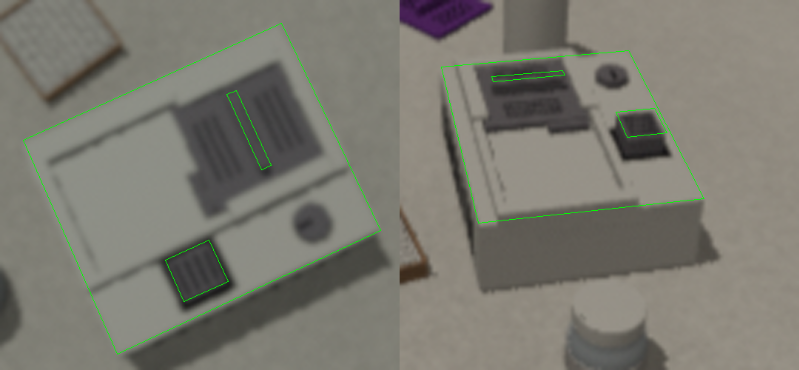

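```bash
cat >> h.py <<'E'
from scipy.spatial.transform import Rotation as Rt
def plan(tgt,yaw,n):
    o=robot.observe(); R=Rt.from_euler('xyz',o['tool_rot']); p=np.array(o['tool_pos'])
    G=Rt.from_euler('xyz',[np.pi,0,yaw]); rv=(R.inv()*G).as_rotvec()/n; d=(np.array(tgt)-p)/n
    tr=[]
    for i in range(n): tr.append(np.round(R.inv().apply(d),4).tolist()); R=R*Rt.from_rotvec(rv)
    print('translation',tr); print('turn',np.round(rv,4).tolist())
E
python3 -c "
from h import *
plan([.49,.103,.2],.4256,16)"
```

```text
translation [[-0.0256, -0.0305, 0.0], [-0.0226, -0.0328, 0.0], [-0.0193, -0.0348, 0.0], [-0.0158, -0.0365, 0.0], [-0.0122, -0.0379, 0.0], [-0.0084, -0.0389, 0.0], [-0.0046, -0.0395, 0.0], [-0.0007, -0.0398, 0.0], [0.0032, -0.0397, 0.0], [0.007, -0.0392, 0.0], [0.0108, -0.0383, 0.0], [0.0144, -0.0371, 0.0], [0.018, -0.0355, 0.0], [0.0213, -0.0336, 0.0], [0.0245, -0.0314, 0.0], [0.0274, -0.0288, 0.0]]
turn [0.0, -0.0, -0.0974]
```

Request:
{"api": "carry_out", "payload": {
  "translation": [
    [-0.0256,-0.0305,0],
    [-0.0226,-0.0328,0],
    [-0.0193,-0.0348,0],
    [-0.0158,-0.0365,0],
    [-0.0122,-0.0379,0],
    [-0.0084,-0.0389,0],
    [-0.0046,-0.0395,0],
    [-0.0007,-0.0398,0]
  ],
  "turn": [
    [0,0,-0.0974],
    [0,0,-0.0974],
    [0,0,-0.0974],
    [0,0,-0.0974],
    [0,0,-0.0974],
    [0,0,-0.0974],
    [0,0,-0.0974],
    [0,0,-0.0974]
  ],
  "gripper": [1,1,1,1,1,1,1,1],
  "squeeze": 10
}}

```text
time: 2.0
tool_pos: [0.3568, -0.1846, 0.2008]
tool_rot: [3.141, -0.001, -0.349]
contact_force: [0.3, -0.2, 0.9]
opening: 0.0324
```

Request:
{"api": "carry_out", "payload": {
  "translation": [
    [0.0032,-0.0397,0],
    [0.007,-0.0392,0],
    [0.0108,-0.0383,0],
    [0.0144,-0.0371,0],
    [0.018,-0.0355,0],
    [0.0213,-0.0336,0],
    [0.0245,-0.0314,0],
    [0.0274,-0.0288,0],
    [0,0,0]
  ],
  "turn": [
    [0,0,-0.0974],
    [0,0,-0.0974],
    [0,0,-0.0974],
    [0,0,-0.0974],
    [0,0,-0.0974],
    [0,0,-0.0974],
    [0,0,-0.0974],
    [0,0,-0.0974],
    [0,0,0]
  ],
  "gripper": [1,1,1,1,1,1,1,1,1]
}}

```text
time: 2.9
tool_pos: [0.4909, 0.1068, 0.2004]
tool_rot: [-3.141, -0.001, 0.433]
contact_force: [0.1, -0.6, -0.2]
opening: 0.001
```

```bash
python3 - <<'E'
from h import *
p=read_camera('wrist'); save(p,'w1.png')
for n,z in {'tab_top':.092,'rib_top':.094,'seat':.072,'cover':.072}.items():
    for r in nets.tip_of(p,n)[:2]: print(n,round(r['score'],2),np.round(r['pixel']),np.round(onz(p,r['pixel'],z),4))
plan([.49,.103,.1],.4256,3)
E
```

```text
tab_top 0.78 [320. 194.] [0.4928 0.1025 0.092 ]
rib_top 0.97 [500. 314.] [0.7432 0.0586 0.094 ]
rib_top 0.59 [397. 264.] [0.6005 0.0662 0.094 ]
cover 0.73 [390. 256.] [0.5982 0.0642 0.072 ]
cover 0.72 [489. 302.] [0.7418 0.0585 0.072 ]
translation [[0.0004, -0.0002, 0.0336], [0.0004, -0.0002, 0.0336], [0.0003, -0.0002, 0.0336]]
turn [0.0001, 0.0001, -0.0003]
```

View pics/w1.png

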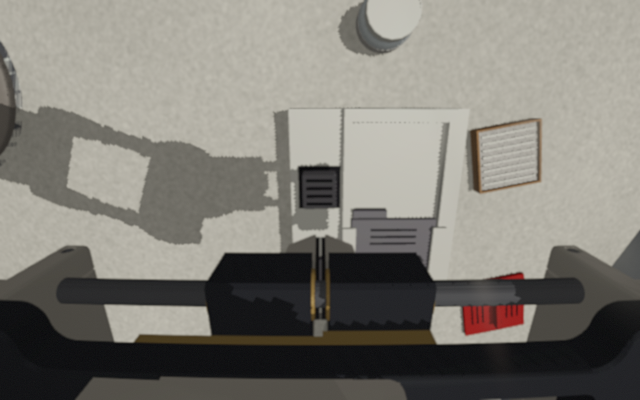

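Picture 4 shows the grey tab pad at (320,188), and the measurements agree to a few mm. Now I'll descend and press.

Request:
{"api": "carry_out", "payload": {
  "translation": [
    [0.0008,-0.0005,0.034],
    [0.0008,-0.0005,0.034],
    [0.0004,0,0.03],
    [0,0,0.004],
    [0,0,0.002],
    [0,0,0.002],
    [0,0,0.002],
    [0,0,0.002]
  ],
  "turn": [
    [0,0,0],
    [0,0,0],
    [0,0,0],
    [0,0,0],
    [0,0,0],
    [0,0,0],
    [0,0,0],
    [0,0,0]
  ],
  "gripper": [1,1,1,1,1,1,1,1]
}}

```text
time: 3.95
tool_pos: [0.4917, 0.1048, 0.0915]
tool_rot: [3.141, -0.002, 0.426]
contact_force: [0.2, 0.6, -0.6]
opening: 0.0005
```

Request:
{"api": "carry_out", "payload": {
  "translation": [
    [0,0,0.002],
    [0,0,0.002],
    [0,0,0.002],
    [0,0,0.001]
  ],
  "turn": [
    [0,0,0],
    [0,0,0],
    [0,0,0],
    [0,0,0]
  ],
  "gripper": [1,1,1,1]
}}

```text
time: 4.35
tool_pos: [0.4909, 0.1048, 0.0834]
tool_rot: [-3.142, 0.0, 0.426]
contact_force: [-0.2, -0.6, 0.2]
opening: 0.0004
```

```bash
python3 - <<'E'
from h import *
o=robot.observe(); print(o['tool_pos'],o['contact_force'],o['time'])
s=read_camera('side');w=read_camera('wrist')
for p in (s,w):
    for n,z in {'tab_top':.085,'cleaner':0}.items():
        for r in nets.tip_of(p,n)[:2]: print(n,round(r['score'],2),np.round(r['pixel']),np.round(onz(p,r['pixel'],z),4))
a=cv2.resize(s['img'][130:290,280:440,::-1],(480,480),interpolation=cv2.INTER_CUBIC)
b=cv2.resize(w['img'][100:300,240:400,::-1],(320,400)); b=cv2.copyMakeBorder(b,0,80,0,0,0)
cv2.imwrite('pics/p1.png',np.hstack([a,b]))
E
```

```text
[0.49090502 0.10483474 0.08336532] [-0.24625324 -0.6124734   0.16990553] 4.35
tab_top 0.64 [366. 229.] [0.4907 0.1039 0.085 ]
cleaner 0.57 [338. 249.] [0.5587 0.0971 0.    ]
cleaner 0.32 [326. 215.] [ 0.6273 -0.0494  0.    ]
tab_top 0.97 [323. 240.] [0.494  0.1023 0.085 ]
```

View pics/p1.png

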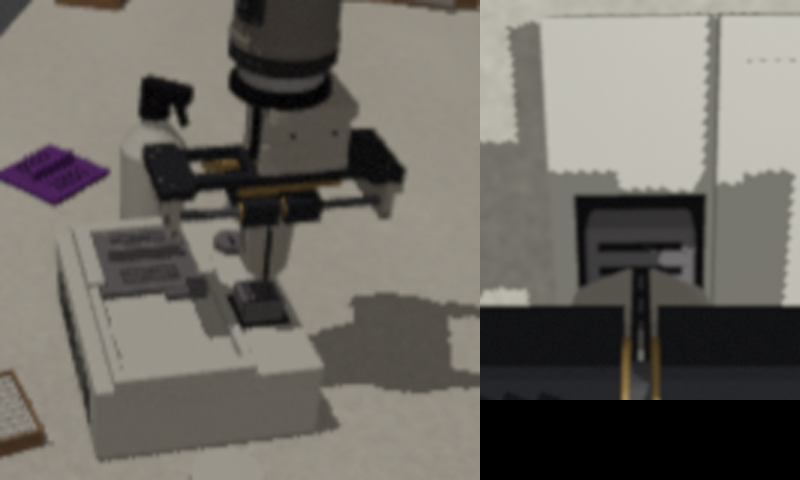

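The fingers are over the pad, roughly in its middle, at wrist (320,240). I'll press on until the stop shows in the force.

Request:
{"api": "carry_out", "payload": {
  "translation": [
    [0,0,0.001],
    [0,0,0.001],
    [0,0,0]
  ],
  "turn": [
    [0,0,0],
    [0,0,0],
    [0,0,0]
  ],
  "gripper": [1,1,1]
}}

```text
time: 4.95
tool_pos: [0.4909, 0.1048, 0.0814]
tool_rot: [-3.142, 0.0, 0.426]
contact_force: [0.4, -0.6, -0.5]
opening: 0.0
```

```bash
python3 - <<'E'
from h import *
o=robot.observe(); print(o['tool_pos'],o['contact_force'],o['torque'],o['time'],o['joint_efforts'])
E
```

```text
[0.49089682 0.10480846 0.08144258] [ 0.43486839 -0.61688401 -0.51362499] [-0.00185153 -0.15963247  0.05264654] 4.95 [-4.51832384e-03 -4.31969655e+01 -1.98247218e+01  5.09319361e-02
  3.35445581e-02  2.21588666e-04]
```

```bash
python3 - <<'E'
from h import *
o=robot.observe(); s=read_camera('side');w=read_camera('wrist')
P=np.array(o['tool_pos']); R=Rt.from_euler('xyz',o['tool_rot'])
out=[]
for p,x0,y0,k in ((s,320,180,6),(w,280,170,5)):
    n=480//k if k==6 else 80
    a=cv2.resize(p['img'][y0:y0+80,x0:x0+80,::-1],(400,400),interpolation=cv2.INTER_CUBIC)
    for z,c in ((0,(0,255,0)),(-.019,(0,0,255))):
        pts=P+R.apply([[.019,.0095,z],[-.019,.0095,z],[-.019,-.0095,z],[.019,-.0095,z]])
        cv2.polylines(a,[np.int32((proj(p,pts)-[x0,y0])*5)],True,c,1)
    out.append(a)
cv2.imwrite('pics/p2.png',np.hstack(out))
E
```

```text
(no output)
```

View pics/p2.png

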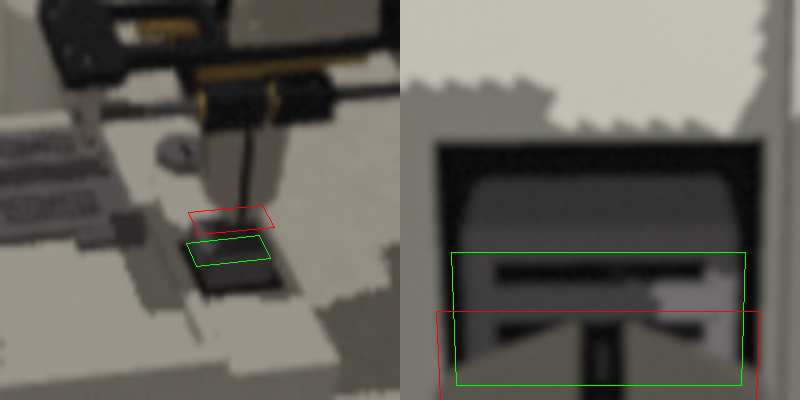

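Picture 6: the visible fingertips, at about (235,222) in the left crop, look about 15 mm higher than the TCP outline. No force is felt either, so there is no contact yet. I'll go down in small steps and let the force decide.

Request:
{"api": "carry_out", "payload": {
  "translation": [
    [0,0,0.0015],
    [0,0,0.0015],
    [0,0,0.001],
    [0,0,0]
  ],
  "turn": [
    [0,0,0],
    [0,0,0],
    [0,0,0],
    [0,0,0]
  ],
  "gripper": [1,1,1,1]
}}

```text
time: 5.45
tool_pos: [0.4909, 0.1048, 0.0774]
tool_rot: [-3.142, 0.0, 0.426]
contact_force: [0.3, -0.3, 0.4]
opening: 0.0004
```

Request:
{"api": "carry_out", "payload": {
  "translation": [
    [0,0,0.0015],
    [0,0,0.0015],
    [0,0,0.001],
    [0,0,0]
  ],
  "turn": [
    [0,0,0],
    [0,0,0],
    [0,0,0],
    [0,0,0]
  ],
  "gripper": [1,1,1,1]
}}

```text
time: 5.85
tool_pos: [0.4909, 0.1048, 0.0734]
tool_rot: [-3.142, 0.0, 0.426]
contact_force: [0.1, -0.8, -0.2]
opening: 0.0004
```

Request:
{"api": "carry_out", "payload": {
  "translation": [
    [0,0,0.0015],
    [0,0,0.0015],
    [0,0,0.001],
    [0,0,0]
  ],
  "turn": [
    [0,0,0],
    [0,0,0],
    [0,0,0],
    [0,0,0]
  ],
  "gripper": [1,1,1,1]
}}

```text
time: 6.25
tool_pos: [0.4909, 0.1048, 0.0694]
tool_rot: [-3.142, 0.0, 0.426]
contact_force: [0.5, 0.4, 0.5]
opening: 0.001
```

```bash
python3 - <<'E'
from h import *
o=robot.observe(); s=read_camera('side'); print(o['tool_pos'],o['contact_force'])
P=np.array(o['tool_pos']); R=Rt.from_euler('xyz',o['tool_rot'])
x0,y0=320,180
a=cv2.resize(s['img'][y0:y0+80,x0:x0+80,::-1],(560,560),interpolation=cv2.INTER_CUBIC)
pts=P+R.apply([[.019,.0095,-.019],[-.019,.0095,-.019],[-.019,-.0095,-.019],[.019,-.0095,-.019]])
cv2.polylines(a,[np.int32((proj(s,pts)-[x0,y0])*7)],True,(0,0,255),1)
cv2.imwrite('pics/p3.png',a)
E
```

```text
[0.49090025 0.10478784 0.06940556] [0.5183997  0.41504048 0.46436836]
```

View pics/p3.png

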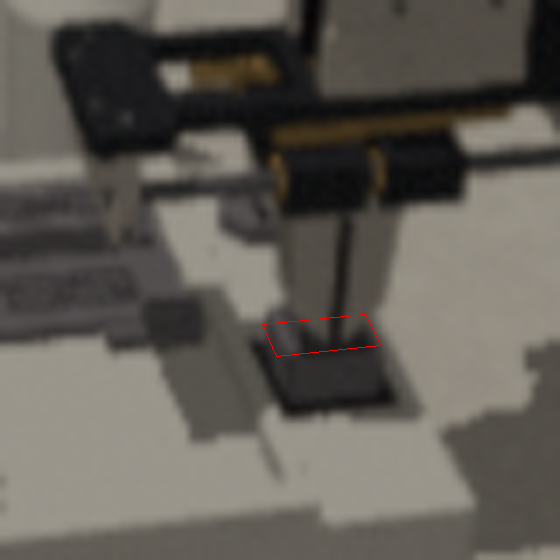

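The tips now sit just at the pad top, around (335,340) in this crop. I'll continue down in small steps.

Request:
{"api": "carry_out", "payload": {
  "translation": [
    [0,0,0.001],
    [0,0,0.001],
    [0,0,0.001],
    [0,0,0]
  ],
  "turn": [
    [0,0,0],
    [0,0,0],
    [0,0,0],
    [0,0,0]
  ],
  "gripper": [1,1,1,1]
}}

```text
time: 6.7
tool_pos: [0.4909, 0.1048, 0.0664]
tool_rot: [-3.142, 0.0, 0.426]
contact_force: [0.3, 0.5, 0.1]
opening: 0.0007
```

Request:
{"api": "carry_out", "payload": {
  "translation": [
    [0,0,0.001],
    [0,0,0.001],
    [0,0,0.001]
  ],
  "turn": [
    [0,0,0],
    [0,0,0],
    [0,0,0]
  ],
  "gripper": [1,1,1]
}}

```text
time: 7.0
tool_pos: [0.4911, 0.1048, 0.0638]
tool_rot: [3.141, -0.0, 0.426]
contact_force: [-1.5, -0.5, 4.4]
opening: 0.0006
```

Contact at 4.4 N, which matches the tab's resistance. I'll press the 10 mm travel to the stop.

Request:
{"api": "carry_out", "payload": {
  "translation": [
    [0,0,0.001],
    [0,0,0.001],
    [0,0,0.001],
    [0,0,0.001],
    [0,0,0.001],
    [0,0,0.001],
    [0,0,0.001]
  ],
  "turn": [
    [0,0,0],
    [0,0,0],
    [0,0,0],
    [0,0,0],
    [0,0,0],
    [0,0,0],
    [0,0,0]
  ],
  "gripper": [1,1,1,1,1,1,1]
}}

```text
time: 7.7
tool_pos: [0.4911, 0.1048, 0.0565]
tool_rot: [3.141, -0.0, 0.426]
contact_force: [0.2, -0.3, 2.8]
opening: 0.0008
```

Request:
{"api": "carry_out", "payload": {
  "translation": [
    [0,0,0.001],
    [0,0,0.001]
  ],
  "turn": [
    [0,0,0],
    [0,0,0]
  ],
  "gripper": [1,1]
}}

```text
time: 7.9
tool_pos: [0.4912, 0.1048, 0.0559]
tool_rot: [3.141, -0.001, 0.427]
contact_force: [-7.0, -1.5, 24.9]
opening: 0.0001
```

Request:
{"api": "carry_out", "payload": {
  "translation": [
    [0,0,0.001]
  ],
  "turn": [
    [0,0,0]
  ],
  "gripper": [1]
}}

```text
time: 8.0
tool_pos: [0.4913, 0.1048, 0.0558]
tool_rot: [3.141, -0.001, 0.427]
contact_force: [-9.8, -0.9, 33.6]
opening: 0.0006
```

The stop is reached: force rises to 34 N at TCP z 0.0558 after about 10 mm of travel. So the real tip sits about 26 mm above the reported TCP. I'll retreat and go over behind the rib.

Request:
{"api": "carry_out", "payload": {
  "translation": [
    [0,0,-0.015],
    [0,0,-0.03],
    [0,0,-0.02],
    [0,0,0]
  ],
  "turn": [
    [0,0,0],
    [0,0,0],
    [0,0,0],
    [0,0,0]
  ],
  "gripper": [1,1,1,1]
}}

```text
time: 8.4
tool_pos: [0.4926, 0.1049, 0.1207]
tool_rot: [3.14, -0.004, 0.426]
contact_force: [1.1, -0.3, -0.3]
opening: 0.0005
```

```bash
python3 - <<'E'
from h import *
p=read_camera('wrist')
for n,z in {'tab_top':.082,'rib_top':.094}.items():
    for r in nets.tip_of(p,n)[:2]: print(n,round(r['score'],2),np.round(r['pixel']),np.round(onz(p,r['pixel'],z),4))
print(robot.observe()['tool_pos'],robot.observe()['contact_force'])
plan([.609,.04,.118],.4256,5)
E
```

```text
tab_top 0.81 [318. 217.] [0.4929 0.1018 0.082 ]
rib_top 0.9 [534. 351.] [0.7214 0.0679 0.094 ]
[0.49030636 0.1047459  0.11754405] [ 0.13785208 -0.40124302 -0.23825666]
translation [[0.0163, 0.0216, -0.0001], [0.0163, 0.0216, -0.0001], [0.0163, 0.0216, -0.0001], [0.0163, 0.0216, -0.0001], [0.0163, 0.0216, -0.0001]]
turn [-0.0001, 0.0003, 0.0002]
```

Request:
{"api": "carry_out", "payload": {
  "translation": [
    [0.0163,0.0216,0],
    [0.0163,0.0216,0],
    [0.0163,0.0216,0],
    [0.0163,0.0216,0],
    [0.0163,0.0216,0],
    [0,0,0]
  ],
  "turn": [
    [0,0,0],
    [0,0,0],
    [0,0,0],
    [0,0,0],
    [0,0,0],
    [0,0,0]
  ],
  "gripper": [1,1,1,1,1,1]
}}

```text
time: 9.15
tool_pos: [0.6114, 0.0384, 0.1164]
tool_rot: [-3.142, 0.001, 0.424]
contact_force: [-1.0, -0.4, -0.2]
opening: 0.0004
```

```bash
python3 - <<'E'
from h import *
p=read_camera('wrist');s=read_camera('side')
o=robot.observe();P=np.array(o['tool_pos']);print(P)
for n,z in {'rib_top':.094,'cover':.072,'tab_top':.082}.items():
    for r in nets.tip_of(p,n)[:2]: print(n,round(r['score'],2),np.round(r['pixel']),np.round(onz(p,r['pixel'],z),4))
a=cv2.resize(p['img'][110:310,200:440,::-1],(480,400),interpolation=cv2.INTER_CUBIC)
b=cv2.resize(s['img'][150:250,285:365,::-1],(320,400),interpolation=cv2.INTER_CUBIC)
cv2.imwrite('pics/q1.png',np.hstack([a,b]))
E
```

```text
[0.6088666  0.04002579 0.11658886]
rib_top 0.78 [493. 278.] [0.7551 0.0506 0.094 ]
rib_top 0.63 [322. 182.] [0.6004 0.0659 0.094 ]
cover 0.75 [481. 263.] [0.7559 0.0518 0.072 ]
cover 0.68 [320. 176.] [0.5997 0.0642 0.072 ]
tab_top 0.67 [198.  66.] [0.4928 0.1018 0.082 ]
```

View pics/q1.png

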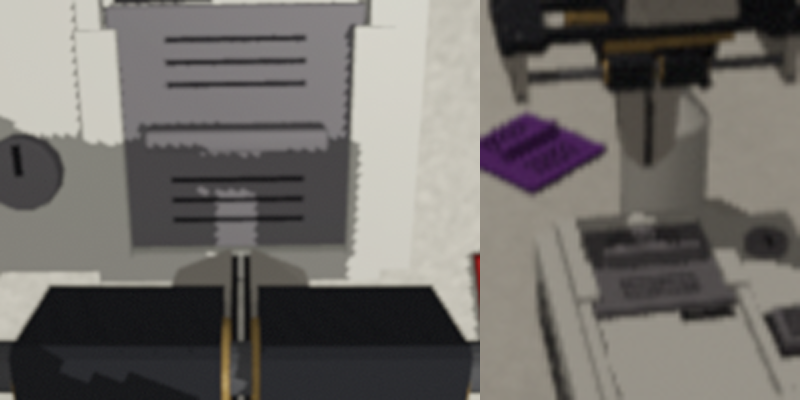

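Picture 8: the rib is right ahead of the fingers at wrist (318,178) and centred on them, and the cover is the grey one in its lane. The tips are behind the rib. I'll lower onto the free strip and push.

Request:
{"api": "carry_out", "payload": {
  "translation": [
    [0,0,0.02],
    [0,0,0.02],
    [0,0,0.01],
    [0,0,0.004],
    [0,0,0.002],
    [0,0,0]
  ],
  "turn": [
    [0,0,0],
    [0,0,0],
    [0,0,0],
    [0,0,0],
    [0,0,0],
    [0,0,0]
  ],
  "gripper": [1,1,1,1,1,1]
}}

```text
time: 10.0
tool_pos: [0.6102, 0.0403, 0.0632]
tool_rot: [3.141, -0.001, 0.427]
contact_force: [0.2, -0.7, 0.4]
opening: 0.0003
```

Request:
{"api": "carry_out", "payload": {
  "translation": [
    [0.0005,-0.005,0],
    [0.0005,-0.005,0],
    [0.0005,-0.005,0],
    [0.0005,-0.005,0],
    [0,-0.005,0]
  ],
  "turn": [
    [0,0,0],
    [0,0,0],
    [0,0,0],
    [0,0,0],
    [0,0,0]
  ],
  "gripper": [1,1,1,1,1]
}}

```text
time: 10.5
tool_pos: [0.6018, 0.064, 0.0631]
tool_rot: [3.141, -0.001, 0.427]
contact_force: [2.0, -2.7, 2.1]
opening: 0.0006
```

```bash
python3 - <<'E'
from h import *
p=read_camera('top')
o=robot.observe();print(o['tool_pos'],o['contact_force'],o['time'])
w=read_camera('wrist')
for q in (p,w):
  for n,z in {'rib_top':.094,'cover':.072}.items():
    for r in nets.tip_of(q,n)[:3]: print(n,round(r['score'],2),np.round(r['pixel']),np.round(onz(q,r['pixel'],z),4))
E
```

```text
[0.60130667 0.06474345 0.06299785] [ 1.22733661 -1.69636133  0.37166418] 10.55
rib_top 0.83 [404. 148.] [ 0.7355 -0.1575  0.094 ]
rib_top 0.73 [303. 211.] [0.5901 0.0769 0.094 ]
rib_top 0.7 [323. 129.] [0.7844 0.03   0.094 ]
cover 0.88 [406. 151.] [ 0.7344 -0.1659  0.072 ]
cover 0.87 [303. 210.] [0.5981 0.0777 0.072 ]
cover 0.71 [321. 132.] [0.7851 0.0342 0.072 ]
rib_top 0.68 [318. 231.] [0.5943 0.0785 0.094 ]
rib_top 0.59 [513. 333.] [0.7352 0.065  0.094 ]
cover 0.77 [501. 315.] [0.7408 0.0639 0.072 ]
cover 0.58 [316. 218.] [0.5934 0.077  0.072 ]
```

Request:
{"api": "carry_out", "payload": {
  "translation": [
    [0,-0.006,0.0008],
    [0,-0.008,0.0007],
    [0,-0.008,0],
    [0,-0.008,0],
    [0,-0.008,0],
    [0,-0.008,0],
    [0,-0.008,0],
    [0,-0.008,0],
    [0,-0.006,0],
    [0,0,0]
  ],
  "turn": [
    [0,0,0],
    [0,0,0],
    [0,0,0],
    [0,0,0],
    [0,0,0],
    [0,0,0],
    [0,0,0],
    [0,0,0],
    [0,0,0],
    [0,0,0]
  ],
  "gripper": [1,1,1,1,1,1,1,1,1,1]
}}

```text
time: 11.8
tool_pos: [0.5726, 0.1268, 0.061]
tool_rot: [-3.141, 0.0, 0.427]
contact_force: [-0.2, -0.1, -0.6]
opening: 0.0004
```

```bash
python3 - <<'E'
from h import *
p=read_camera('top')
o=robot.observe();print(o['tool_pos'],o['contact_force'],o['time'])
w=read_camera('wrist')
for q in (p,w):
  for n,z in {'rib_top':.094,'cover':.072}.items():
    for r in nets.tip_of(q,n)[:3]:
      X=onz(q,r['pixel'],z); print(n,round(r['score'],2),np.round(X,4),'travel',round((X[:2]-[.600,.0655])@[-.413,.911],4))
E
```

```text
[0.57274413 0.12650449 0.06086679] [ 0.24237136 -0.89932575 -0.23782317] 11.85
rib_top 0.84 [0.7792 0.0375 0.094 ] travel -0.0995
rib_top 0.7 [0.5653 0.138  0.094 ] travel 0.0804
rib_top 0.6 [ 0.7308 -0.155   0.094 ] travel -0.2549
cover 0.97 [0.7811 0.0295 0.072 ] travel -0.1076
cover 0.94 [ 0.7309 -0.1732  0.072 ] travel -0.2715
cover 0.8 [0.561  0.1405 0.072 ] travel 0.0844
rib_top 0.75 [0.566  0.1414 0.094 ] travel 0.0832
cover 0.56 [0.5651 0.1413 0.072 ] travel 0.0835
```

Request:
{"api": "carry_out", "payload": {
  "translation": [
    [0,-0.004,0],
    [0,-0.004,0],
    [0,-0.004,0],
    [0,0,0]
  ],
  "turn": [
    [0,0,0],
    [0,0,0],
    [0,0,0],
    [0,0,0]
  ],
  "gripper": [1,1,1,1]
}}

```text
time: 12.5
tool_pos: [0.5679, 0.1373, 0.0611]
tool_rot: [-3.141, 0.0, 0.427]
contact_force: [0.2, -0.6, -0.4]
opening: -0.0001
```

Request:
{"api": "carry_out", "payload": {
  "translation": [
    [0,0.006,0],
    [0,0,-0.02],
    [0,0.02,-0.04],
    [0,0.04,-0.03],
    [0,0.045,-0.01],
    [0,0.04,0],
    [0,0,0]
  ],
  "turn": [
    [0,0,0],
    [0,0,0],
    [0,0,0],
    [0,0,0],
    [0,0,0],
    [0,0,0],
    [0,0,0]
  ],
  "gripper": [1,1,1,1,1,1,1]
}}

```text
time: 13.2
tool_pos: [0.6326, -0.0063, 0.1614]
tool_rot: [3.139, -0.001, 0.421]
contact_force: [-0.7, -0.4, -0.2]
opening: 0.0005
```

```bash
python3 - <<'E'
from h import *
t=read_camera('top');s=read_camera('side');w=read_camera('wrist')
print(robot.observe()['tool_pos'],robot.observe()['contact_force'],robot.observe()['time'])
for q in (t,s,w):
  for n,z in {'rib_top':.094,'tab_top':.082,'seat':.072}.items():
    for r in nets.tip_of(q,n)[:3]:
      X=onz(q,r['pixel'],z); print(n,round(r['score'],2),np.round(X,4),'travel',round((X[:2]-[.600,.0655])@[-.413,.911],4))
a=cv2.resize(w['img'][60:310,170:470,::-1],(480,400),interpolation=cv2.INTER_CUBIC)
b=cv2.resize(s['img'][150:250,285:395,::-1],(320,400),interpolation=cv2.INTER_CUBIC)
cv2.imwrite('pics/r1.png',np.hstack([a,b]))
E
```

```text
[ 0.63032116 -0.00081501  0.160675  ] [ 0.10390483 -0.03710723 -0.05575764] 13.35
rib_top 0.81 [0.5614 0.1543 0.094 ] travel 0.0968
rib_top 0.74 [ 0.7317 -0.1617  0.094 ] travel -0.2613
tab_top 0.75 [0.496  0.1047 0.082 ] travel 0.0787
tab_top 0.67 [0.5897 0.0647 0.082 ] travel 0.0036
seat 0.64 [0.5945 0.0678 0.072 ] travel 0.0044
rib_top 0.76 [ 0.7195 -0.0631  0.094 ] travel -0.1665
rib_top 0.65 [0.5567 0.1529 0.094 ] travel 0.0975
rib_top 0.57 [0.7648 0.1239 0.094 ] travel -0.0148
tab_top 0.64 [0.4909 0.1113 0.082 ] travel 0.0868
seat 0.68 [0.6023 0.0641 0.072 ] travel -0.0022
rib_top 0.57 [0.7658 0.0411 0.094 ] travel -0.0907
tab_top 0.78 [0.4924 0.1052 0.082 ] travel 0.0806
seat 0.68 [0.5969 0.0671 0.072 ] travel 0.0027
```

View pics/r1.png

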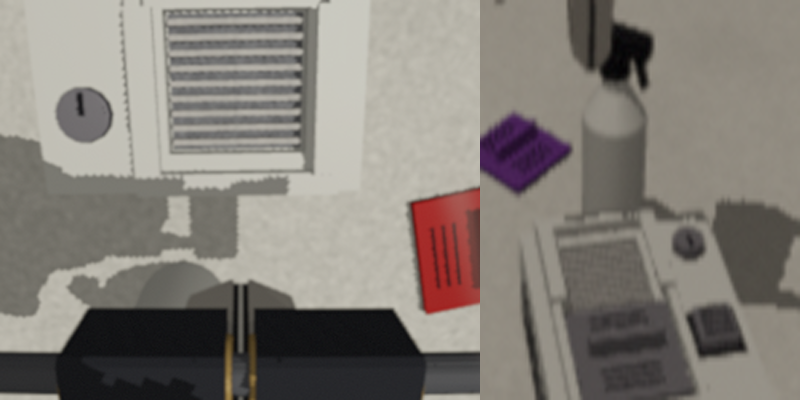

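The grille is uncovered in both views. I'll do one last check of the edge between cover and opening, and of the tab, in the top and wrist views.

```bash
python3 - <<'E'
from h import *
t=read_camera('top');w=read_camera('wrist')
q=[.5575,.102,.4256]; c,s_=np.cos(q[2]),np.sin(q[2])
q[0]=.600-(c*.02+s_*.05); q[1]=.0655-(s_*.02-c*.05); print(q[:2])
sq=[(q[0]+c*x-s_*y,q[1]+s_*x+c*y,.072) for x,y in [(-.018,-.088),(.058,-.088),(.058,-.012),(-.018,-.012)]]
out=[]
for p,x0,y0,W,H in ((t,240,170,100,100),(w,250,0,140,140)):
    k=400/H; a=cv2.resize(p['img'][y0:y0+H,x0:x0+W,::-1],(400,400),interpolation=cv2.INTER_CUBIC); b=a.copy()
    cv2.polylines(b,[np.int32((proj(p,np.array(sq))-[x0,y0])*k)],True,(0,255,0),1); out.append(b)
cv2.imwrite('pics/r2.png',np.hstack(out))
for n in ('sprayer','cartridge','jar'):
    for p in (t,):
        for r in nets.tip_of(p,n)[:1]: print(n,np.round(onz(p,r['pixel'],0),3))
E
```

```text
[np.float64(0.5611408099331097), np.float64(0.10278221221098999)]
sprayer [ 0.619 -0.104  0.   ]
cartridge [0.695 0.223 0.   ]
jar [0.484 0.29  0.   ]
```

View pics/r2.png

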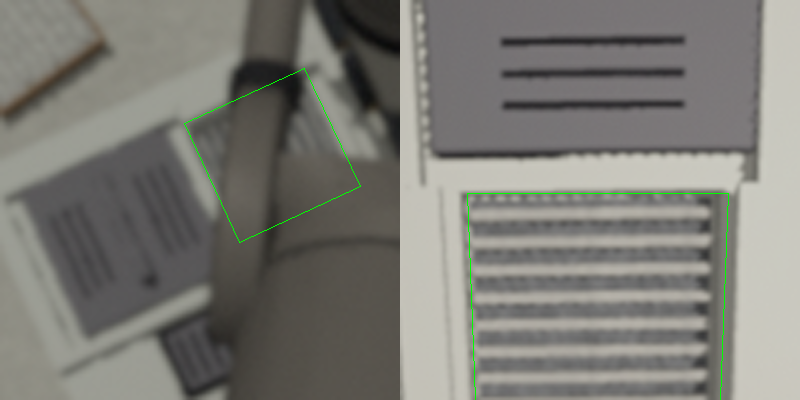

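The wrist view shows white deck between the cover's edge and the opening, so the opening is fully uncovered. The cover lies flat in its lane and the other things haven't moved. I'm handing in.

```bash
python3 -c "
from h import *
print(robot.hand_in())"
```

```text
the job is handed in; nothing more can be done
None
```

I pressed the tab fully in, pushed the filter cover along its lane until the filter opening was uncovered, and handed the job in at about 14 s. No verdict is reported.

- **Tab:** with the gripper shut, it gave about 4 N over roughly 10 mm, then hit a firm stop at 34 N.
- **Cover:** I pushed it by its rib for about 95 mm. The networks read 97 mm at the end. The force readings I saw stayed under about 4 N, and I did not grip or lift it.
- **Last checks:**
  - The wrist view shows the whole opening bare along the cover's side, with a strip of deck between it and the cover's edge.
  - The cover lies flat in its lane.
  - The sprayer, jar and cartridge are within about 5 mm of where I first measured them.
  - The gripper was clear of everything.

**Disagreements:**
- The fingertips sat about 26 mm higher than the reported TCP. The first presses met nothing, so I went down by force and allowed for the offset afterwards.
- The cameras differed by up to about 9 mm on the tab's position and 5 mm on the rib's.
- I did not measure the tab's final height in a picture. That it is fully in rests on the force, the travel and the cover sliding free.

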